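# Open the spring-return purge valve with its bayonet key and hold it open

## Robot

A 6-joint arm with a two-finger parallel gripper is mounted at the origin on the work surface; the furniture and walls round the work are solid. World frame = base frame: x ahead of the robot, y to its left, z up, the work surface at z = 0. Lengths are in m, angles in rad, forces in N, time in s.
With the tool pointing down it reaches from about 0.3 to 0.875 m from the base axis. Payload 6.4 kg.
Tool frame: the origin (TCP) lies at the very end of the fingers, on their centre line; the grasp point (between the pads) lies 19 mm behind it (grip_point_offset is the distance from the TCP to the grasp point, in m); z points along the fingers, y is the line along which they close (so a half turn about z gives the same grasp; the last joint's range is limited). The gripper opens to 85 mm and grips with 20 to 120 N. Pads are 22 mm wide; open, the fingers measure 114 mm over their backs; the gripper's body (76 mm by 85 mm) begins 54 mm behind the grasp point. The pads swing forward as they close: fully open they stand 13 mm farther back than shut.
Start: joints at [-1.502, 0.181, 1.607, -0, 1.354, -0.206], TCP at [0.156, -0.553, 0.231] pointing down, gripper open.
Joint ranges: [-2.99, 2.99], [-0.89, 2.07], [0.3, 2.58], [-1.14, 4.28], [0, 2.63], [-3.12, 3.12]. Speed limits (rad/s): [2.57, 2.57, 3.01, 3.14, 3.14, 3.14].

## Interface

Orientations are given as a unit quaternion [w, x, y, z].
In Python, from rig import state, camera, camera_model, sign_off, look_for, tip_of, grip_point_offset gives the robot as it stands.
- The arm moves only by the tool apply_moves, never from a script. Its argument "commands" is text: rows parted by semicolons, each of 6 numbers parted by spaces: the shift along the tool's x, y, z in cm, then the turn, a rotation vector about the tool's x, y, z in degrees. A call has exactly 8 rows; each row shifts and turns the commanded pose from where the row before left it, along the tool's axes as they then stand; what a row does not reach is not made up. A row lasts 1/12 s, in which the tool goes at most 41.7 mm and 7.16 degrees, less where a joint would pass 70% of its speed; a pose out of reach is approached as far as the arm can. A call with a gripper value outside its range is refused whole. "grip" is the finger opening in cm, from 0 to 8.54, set as the call begins (left out, the last holds). The fingers move at their own pace and stop on an object; the grip force is fixed at half the most. Time passes only in rows, so rows that do not move let the fingers close, or fill a call up. It gives the time, the measured TCP pose, the force, the opening and the grip force at its end, in the units of the state.
- state(): the state, without advancing time (a new reading comes with each control period).
- camera(name): name is "scene" or "side" or "wrist"; returns the picture (420x560x3 uint8, red, green, blue); there is no depth.
- camera_model(name): a dict with "fx", "fy", "cx", "cy" (pixels), "distortion" ([k1, k2, p1, p2, k3] as OpenCV has them; the pictures are not rectified), "world_from_camera" (4x4, takes a point from camera to world coordinates). Camera axes: x right, y down, z forward; pixel columns grow to the right and rows downward; lengths in m; the calibration is good to about 2 mm. A picture is of the moment at which its call begins: read the wrist's pose just before it. camera_model takes no time and is no camera call; for the wrist camera it gives the pose at the moment of the call.
- sign_off(): hands the job in; it is judged then, once.
Trained networks look in the newest picture that a camera, given by its name, has taken for a name from the list of things; names that differ only in an ending like _2 or _b are one class to them, and where a whole thing is asked for, a point or a joint stands for the part that bears it (a point fixed in the world has none). Each returns a list of dicts, best first, with "conf" (0 to 1); they miss things now and then, are a little off and sometimes report something else, mostly with a low value. They report only what shows in the picture. A call takes as long as a camera call. They do not tell look-alikes from the thing itself.
- look_for(target, camera): "box" ([left, top, right, bottom] in pixels, round what is visible of it).
- tip_of(target, camera): "uv" ([column, row] in pixels: a listed point, or the origin of a listed thing).
The state is a dict: "time_s": time; "joint_pos": joint angles; "dq": joint speeds; "joint_efforts": joint torques, N m; "tool_pos": TCP position; "eef_rot": TCP orientation; "ft_force": force on the tool from outside, world axes, zero at the start; "moment": the same for the moment, N m; "grip_width": finger opening in m; "finger_force": force on a finger pad.
Only numpy, scipy, OpenCV 4.12 (cv2) and the standard library are available. Lean on these libraries where they do the work, as an engineer would, in place of code of your own. Each camera call takes 0.05 s, during which the arm holds its last target. There are 200 camera calls.

## Task

Open the gas purge valve with its key: lift the red key out of its grey stand, put its cross pin into the slot on top of the blue valve block, press it fully down against the spring, and turn it clockwise (seen from above) a quarter turn as far as it goes. The valve springs shut when let go, so finish while still gripping the key, holding it pressed down and turned to the stop. Leave the other things on the table where they lie.

Things in the scene. Friction and masses are not known exactly. Their poses are not given: they have to be found in the camera images.
- key_grip (a point): Centre of the grip of the red key (loose, about 140 g): an upright flat bar 44 mm long (along x), 16 mm thick (along y; grasp across it), 32 mm high, standing on a round red flange 52 mm across and 5 mm thick whose top is 16 mm below this point (fingertips can rest on it and push). z points up the key's axis. Parked, this point is 63 mm above the table. The key is the same after half a turn.
- key_pin (a point): Centre of the steel cross pin at the foot of the key, on its axis, 40 mm below key_grip, same axes. The pin is round, 8 mm thick and 36 mm long, and lies along x, as the grip does; a 10 mm shaft joins it to the flange.
- stand: Grey cup stand, fixed: foot 80 mm square, cup 58 mm across, rim 42 mm above the table, origin under its centre. The key hangs in it upright with its flange on the rim, at any yaw; lifted straight up 30 mm its pin clears the rim.
- valve: Blue valve block, fixed: 70 x 70 mm, 70 mm high with a dark steel top, on a 120 x 90 mm foot, origin under its centre. A gauge stands out 17 mm at the front, a brass inlet 35 mm at the back, both lower than the top. White marks on top show the slot's line, green marks the turned position.
- valve_slot (a point): Centre of the slot mouth in the block's top, 70 mm above the table; z up, x along the slot (42 long, 13 wide, plate 6 mm thick). The pin goes in with the key's x along this x, either way round. It meets the sprung rotor, in a 12 mm wide channel, when its centre is 8 mm below this point, and is fully down at 18 mm below, with the flange 1 mm above the block.
- valve_depth (a joint): How far the key has pressed the rotor down: 0 at rest, 0.010 m at the stop; the spring pushes back with 4 N at 0 and 9 N at the stop. Above 0.003 the pin is clear under the plate and the key can turn; before that the slot keeps it from turning.
- valve_turn (a joint): How far the rotor is turned clockwise, seen from above: 0 at rest (channel in line with the slot), 1.40 rad (80 degrees) at the stop. A spring turns it back with 0.024 N m at 0 and 0.11 N m at the stop. The pin has about 0.15 rad of play in the channel to either side.
- ball_hammer: Bystander: ball-peen hammer with a dark handle, 300 mm long, lying on the table; its origin is the centre of its underside.
- nut_m24: Bystander: dark steel hexagon nut, 39 mm across, lying on the table; its origin is the centre of its underside.
- bolt_m12: Bystander: steel hexagon bolt, 68 mm long, lying on the table; its origin is the centre of its underside.
- tape_measure: Bystander: yellow tape measure, 97 mm long, lying on the table; its origin is the centre of its underside.
- mig_pliers: Bystander: pliers with red grips, 231 mm long, lying on the table; its origin is the centre of its underside.
- blue_magnet: Bystander: blue magnet block, 51 x 35 x 30 mm, standing on the table; its origin is the centre of its underside.
There are look-alikes about, which are no part of the job. Of the things that look like the part that bears key_grip, the middle-sized one is meant.

How it is judged:
On the way, in this order (a step that is already met when the one before it is completed fails the run):
1. the key is lifted clear of its stand (height (world z) of key_pin above 0.048 m and contact force between the fingers and key above 0.5 N), for 0.1 s.
2. the key's pin is in the slot and presses the rotor down (value of joint valve_depth above 0.003 m and horizontal distance between key_pin and valve_slot below 0.006 m), for 0.1 s.
At the end, for the whole second after the job is handed in: Key in the slot within 6 mm of its axis, upright within 0.15 rad, pin centre over 11 mm below the block's top; rotor pressed down over 6 of 10 mm and turned clockwise over 1.15 of 1.40 rad; fingers still hold the key and the key bears on the rotor (over 1 N each) through the last second (value of joint valve_depth above 0.006 m and horizontal distance between key_pin and valve_slot below 0.006 m and z of key_pin in the frame of valve_slot below -0.011 m and angle between key_grip's own z axis and vertical below 0.15 rad and value of joint valve_turn above 1.15 rad and contact force between the fingers and key above 1 N and contact force between key and valve_turn above 1 N); the arm keeps its last pose, push and grip.
It fails at once if a bystander is moved more than 40 mm (distance of any of ball_hammer, nut_m24, bolt_m12, tape_measure, mig_pliers, blue_magnet from where it was at the start of the episode above 0.04 m).
It also fails if it takes over 45 s, if anything falls off the work surface, if the arm or the gripper's body presses on something with over 40 N, if the wrist force passes 120 N, or if a joint passes its speed limit or range.

## Working session

There is one attempt and no reset: what is moved stays moved. The work goes in short steps, Python scripts to look and compute and a tool call to move; the robot and the scene stay as the last step left them, time stands still between calls to the robot, and variables do not carry over. Pictures are saved under pics/ and viewed, at most 10 in all, crops included, and the job is handed in when it is done.

Besides the shell and the picture viewer there is one more tool, called after "Request:" as name(argument=value, ...) on one line, values as JSON. apply_moves: Moves the arm, as the interface text tells. Its arguments: {"type":"object","properties":{"commands":{"type":"string"},"grip":{"type":"number"}},"required":["commands"]}

```bash
mkdir -p pics
cat > h.py <<'E'
import numpy as np, cv2
from rig import *
from scipy.spatial.transform import Rotation as R
def snap(n,f):
    im=camera(n); cv2.imwrite(f'pics/{f}.png',im[:,:,::-1]); return im
def ray(n,uv,m=None):
    m=m or camera_model(n); K=np.array([[m['fx'],0,m['cx']],[0,m['fy'],m['cy']],[0,0,1.]])
    p=cv2.undistortPoints(np.array([[uv]],float),K,np.array(m['distortion'],float))[0,0]
    T=np.array(m['world_from_camera']); return T[:3,3],T[:3,:3]@np.array([p[0],p[1],1])
def atz(n,uv,z,m=None):
    o,d=ray(n,uv,m); return o+d*(z-o[2])/d[2]
def proj(n,P,m=None):
    m=m or camera_model(n); K=np.array([[m['fx'],0,m['cx']],[0,m['fy'],m['cy']],[0,0,1.]])
    T=np.linalg.inv(np.array(m['world_from_camera']))
    return cv2.projectPoints(np.atleast_2d(P).astype(float),cv2.Rodrigues(T[:3,:3])[0],T[:3,3],K,np.array(m['distortion'],float))[0][:,0]
def rot(): 
    q=state()['eef_rot']; return R.from_quat([q[1],q[2],q[3],q[0]])
E
python3 - <<'E'
from h import *
np.set_printoptions(precision=3,suppress=True)
ims=[]
for n in ['scene','side']:
    ims.append(snap(n,n+'0'))
    for t,z in [('key_grip',.063),('valve_slot',.07),('stand',0)]:
        print(n,t,[(np.round(d['uv']),round(d['conf'],2),atz(n,d['uv'],z)) for d in tip_of(t,n)])
    print(n,[(np.round(d['box']),round(d['conf'],2)) for d in look_for('key_grip',n)])
print(state()['tool_pos'],rot().as_matrix())
cv2.imwrite('pics/both.png',cv2.resize(np.vstack(ims),(560,840))[:,:,::-1])
E
```

```text
scene key_grip [(array([277., 233.]), 0.91, array([ 0.52 , -0.178,  0.063])), (array([310., 253.]), 0.55, array([ 0.567, -0.291,  0.063])), (array([327., 283.]), 0.54, array([ 0.552, -0.404,  0.063]))]
scene valve_slot [(array([225., 146.]), 0.75, array([0.56 , 0.339, 0.07 ])), (array([296., 194.]), 0.21, array([ 0.653, -0.048,  0.07 ]))]
scene stand [(array([311., 270.]), 0.67, array([ 0.57 , -0.297,  0.   ]))]
scene [(array([264., 220., 290., 247.]), 0.96), (array([303., 248., 322., 267.]), 0.78), (array([324., 276., 335., 294.]), 0.59)]
side key_grip [(array([277., 181.]), 0.71, array([ 0.57 , -0.289,  0.063])), (array([289., 196.]), 0.57, array([ 0.527, -0.18 ,  0.063]))]
side valve_slot [(array([265., 298.]), 0.76, array([0.553, 0.29 , 0.07 ]))]
side stand [(array([276., 200.]), 0.59, array([ 0.572, -0.284,  0.   ]))]
side [(array([272., 173., 287., 189.]), 0.65), (array([274., 186., 301., 221.]), 0.59)]
[ 0.156 -0.553  0.231] [[ 0.962  0.271 -0.   ]
 [ 0.271 -0.962  0.   ]
 [ 0.    -0.    -1.   ]]
```

View pics/scene0.png

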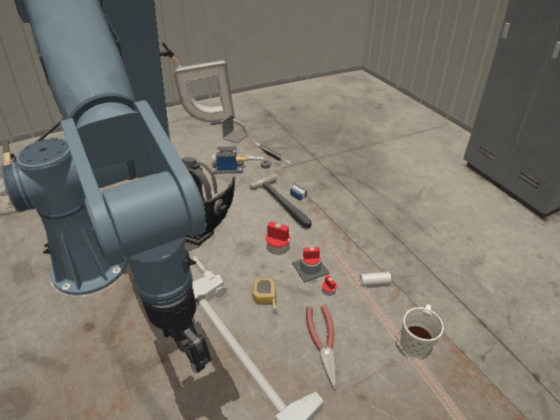

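View pics/side0.png

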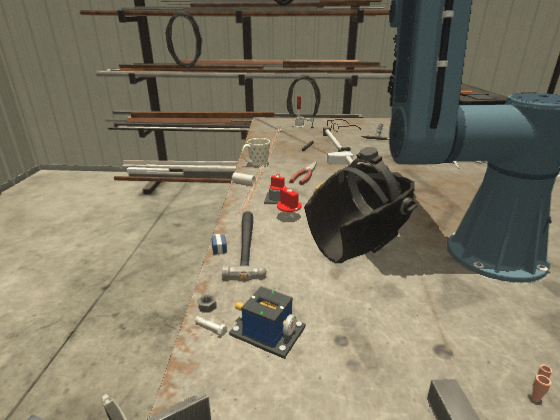

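The scene shows three red keys: (277,233) is large and (327,283) is small. (310,253) is mid-sized and hangs in the grey square-foot stand, so it fits the description. The valve's top is at about (227,151) in scene and (268,298) in side. I'll confirm the key in a crop.

Run:
```python
import cv2
from h import *
a=cv2.imread('pics/scene0.png')[205:305,240:360]; cv2.imwrite('pics/crop.png',cv2.resize(a,None,fx=5,fy=5,interpolation=cv2.INTER_CUBIC))
m=camera_model('wrist'); T=np.array(m['world_from_camera']); t=T[:3,3]-state()['tool_pos']
print(rot().inv().apply(t), (rot().inv().as_matrix()@T[:3,:3]).round(2), m['fx'])
# two-view triangulation of valve slot
for p,q in [((227,151),(268,298)),((225,146),(265,298)),((310,253),(277,181))]:
    o1,d1=ray('scene',p);o2,d2=ray('side',q)
    s=np.linalg.lstsq(np.c_[d1,-d2],o2-o1,rcond=None)[0]; print(o1+s[0]*d1,o2+s[1]*d2)
```

```text
[ 0.08347915 -0.0003662  -0.14346489] [[ 0.   -0.95 -0.33]
 [ 1.    0.   -0.  ]
 [ 0.   -0.33  0.95]] 351.64665666674307
[0.54995448 0.29288846 0.07360368] [0.54769723 0.29322433 0.07293969]
[0.5496006  0.30994234 0.08591029] [0.5515367  0.30966164 0.08649363]
[ 0.5660634  -0.2903992   0.06187895] [ 0.57033909 -0.29090497  0.06377148]
```

View pics/crop.png

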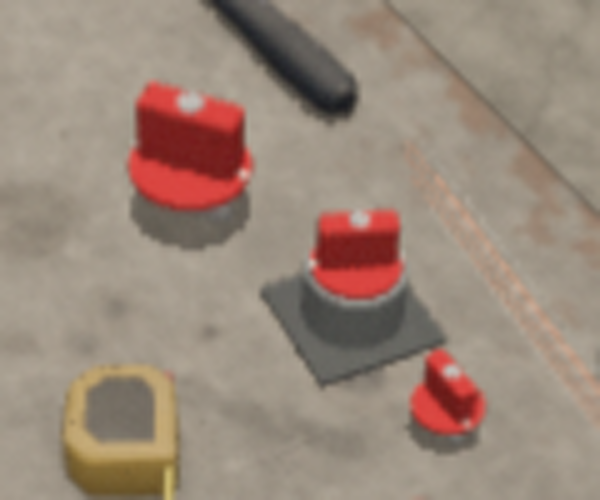

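Request:
apply_moves(commands="2 -1 -3 0 0 0;3.5 -1.1 -1.5 0 0 0;3.5 -1.1 -1 0 0 0;3.5 -1.1 -1 0 0 0;3.5 -1.1 0 0 0 0;3.5 -1.1 0 0 0 0;3.5 -1.1 0 0 0 0;3.5 -1.1 0 0 0 0")

```text
time_s: 1.17
tool_pos: [0.3888, -0.3966, 0.2966]
eef_rot: [0.0, 0.991, 0.137, 0.0]
ft_force: [-0.2, -0.8, 0.2]
grip_width: 0.0852
finger_force: 0.0
```

The crop confirms it: the middle-sized key sits at crop (358,245), in the cup stand with the square foot. The larger key (190,150) and the smaller one (450,390) rest directly on the table.

Request:
apply_moves(commands="3.2 -1 0 0 0 0;3.2 -1 0 0 0 0;3.2 -1 0 0 0 0;3.2 -1 1 0 0 0;3.2 -1 1 0 0 0;2.5 -0.5 1 0 0 0;1.5 0 1 0 0 0;0 0 0.5 0 0 0")

```text
time_s: 1.83
tool_pos: [0.567, -0.2884, 0.2495]
eef_rot: [-0.001, 0.99, 0.139, -0.0]
ft_force: [-1.0, -0.0, 0.0]
grip_width: 0.0851
finger_force: 0.0
```

Run:
```python
from h import *
np.set_printoptions(precision=4,suppress=True)
s=state(); print(s['tool_pos'],s['eef_rot'])
m=camera_model('wrist'); im=snap('wrist','w1')
for d in tip_of('key_grip','wrist'): print(np.round(d['uv']),round(d['conf'],2),atz('wrist',d['uv'],.063,m))
for d in tip_of('stand','wrist'): print('stand',np.round(d['uv']),round(d['conf'],2),atz('wrist',d['uv'],0,m))
```

```text
[ 0.567  -0.2884  0.2495] [-0.0008  0.9903  0.1386 -0.0002]
[279. 177.] 0.78 [ 0.5707 -0.2923  0.063 ]
[365. 191.] 0.75 [ 0.5807 -0.3767  0.063 ]
[145. 189.] 0.67 [ 0.5234 -0.1698  0.063 ]
```

View pics/w1.png

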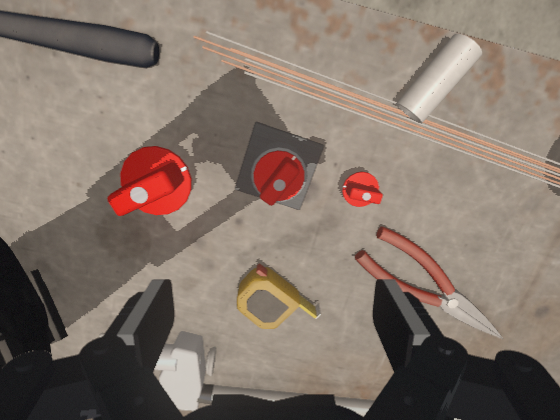

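Run:
```python
import cv2
a=cv2.imread('pics/w1.png')[140:215,235:330]; cv2.imwrite('pics/c2.png',cv2.resize(a,None,fx=8,fy=8,interpolation=cv2.INTER_CUBIC))
```

```text
(no output)
```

View pics/c2.png

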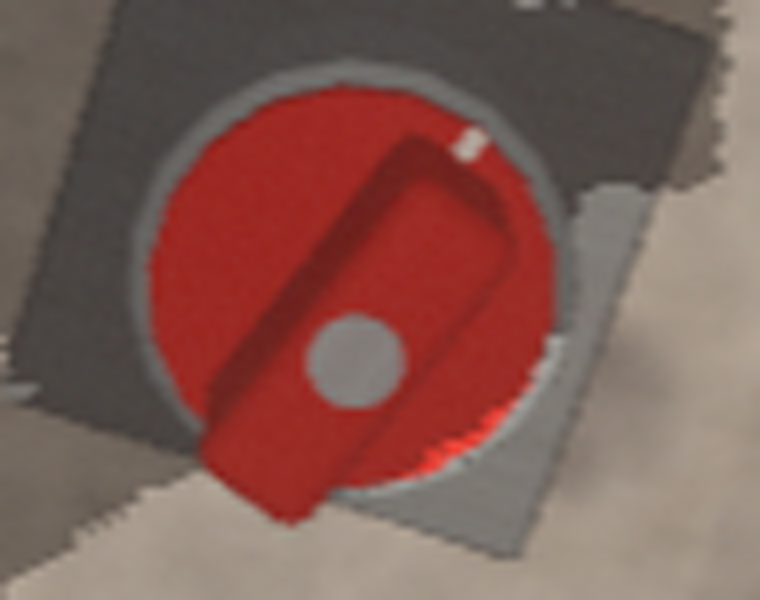

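Run:
```python
from h import *
np.set_printoptions(precision=4,suppress=True)
m=camera_model('wrist'); f=lambda u,v,z: atz('wrist',((u+.5)/8-.5+235,(v+.5)/8-.5+140),z,m)
for a,b in [((203,455),(425,180)),((292,525),(515,245))]:
    d=f(*b,.079)-f(*a,.079); print(np.degrees(np.arctan2(d[1],d[0])),np.hypot(*d[:2]))
c=f(352,288,.047); d=f(468,144,.047)-c; print('dot',np.degrees(np.arctan2(d[1],d[0])),np.hypot(*d[:2]))
print('flange c',c,'button',f(356,360,.079), 'corners mid',(f(203,455,.079)+f(515,245,.079))/2,(f(292,525,.079)+f(425,180,.079))/2)
r=rot().as_matrix(); print(np.degrees(np.arctan2(r[1,1],r[0,1])), state()['tool_pos'], state()['joint_pos'])
```

```text
-22.319162142483638 0.04138229252515749
-21.33582135297991 0.04226076764362372
dot -22.201481790759097 0.02325148298479911
flange c [ 0.5651 -0.295   0.047 ] button [ 0.5644 -0.2953  0.079 ] corners mid [ 0.5654 -0.2951  0.079 ] [ 0.5649 -0.2953  0.079 ]
-74.25369803407736 [ 0.5644 -0.2906  0.2507] [-0.662   0.2982  1.425  -0.0004  1.4199  0.634 ]
```

Request:
apply_moves(commands="0.2 0.3 1.5 0 0 0;0 0 2 0 0 6.3;0 0 2 0 0 6.3;0 0 2 0 0 6.3;0 0 2 0 0 6.3;0 0 1.5 0 0 6.3;0 0 1 0 0 6.3;0 0 0 0 0 0")

```text
time_s: 2.65
tool_pos: [0.5657, -0.2932, 0.1295]
eef_rot: [-0.001, 0.981, -0.194, -0.002]
ft_force: [0.5, -0.0, -0.4]
grip_width: 0.0855
finger_force: 0.0
```

```bash
cat > k.py <<'E'
from h import *
np.set_printoptions(precision=4,suppress=True)
camera('wrist'); camera('wrist')
m=camera_model('wrist'); im=snap('wrist','w2')
s=state(); r=rot().as_matrix(); print(s['tool_pos'],np.degrees(np.arctan2(r[1,1],r[0,1])),r[:,2])
for d in tip_of('key_grip','wrist'): print(np.round(d['uv']),round(d['conf'],2),atz('wrist',d['uv'],.063,m))
# bar prediction: draw footprint
for x,y in [(.565,-.295),(.5675,-.293)]:print(proj('wrist',[x,y,.079],m))
cv2.imwrite('pics/w2b.png',cv2.resize(im[100:300,160:400,::-1],None,fx=3,fy=3))
E
python3 k.py
```

```text
[ 0.5679 -0.2941  0.1329] -111.92866243180728 [ 0.0015 -0.0014 -1.    ]
[396. 155.] 0.86 [ 0.5812 -0.3797  0.063 ]
[270. 224.] 0.57 [ 0.5682 -0.2918  0.063 ]
[268. 204.] 0.56 [ 0.5807 -0.2958  0.063 ]
[[276.0794 235.9982]]
[[271.4888 233.6074]]
```

View pics/w2b.png

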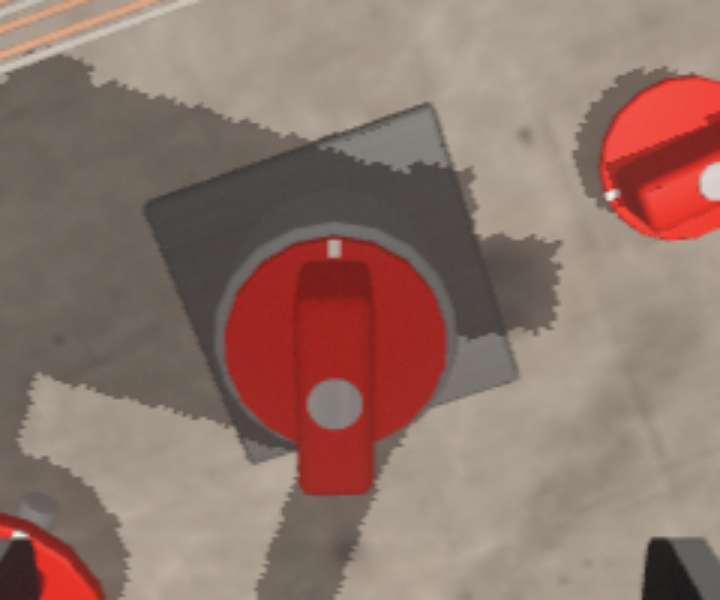

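The wrist view shows the key's bar parallel to the fingers. Its button is at about (271,234), which matches the estimate to 1 mm. I'll descend.

Request:
apply_moves(commands="0 -0.1 1.5 0 0 0;0 0 1.5 0 0 0;0 0 1.5 0 0 0;0 0 1.2 0 0 0;0 0 1 0 0 0;0 0 0.8 0 0 0;0 0 0.3 0 0 0;0 0 0 0 0 0")

```text
time_s: 3.52
tool_pos: [0.5679, -0.2918, 0.0526]
eef_rot: [-0.0, 0.982, -0.191, -0.0]
ft_force: [-0.6, -0.2, -0.2]
grip_width: 0.0859
finger_force: 0.0
```

Request:
apply_moves(commands="0 0 0 0 0 0;0 0 0 0 0 0;0 0 0 0 0 0;0 0 0 0 0 0;0 0 0 0 0 0;0 0 0 0 0 0;0 0 0 0 0 0;0 0 0 0 0 0", grip=0)

```text
time_s: 4.18
tool_pos: [0.5685, -0.2922, 0.0538]
eef_rot: [0.0, 0.982, -0.191, 0.0]
ft_force: [-0.5, -0.2, 1.7]
grip_width: 0.015
finger_force: 59.1
```

Request:
apply_moves(commands="0 0 -1 0 0 0;0 0 -2.5 0 0 0;0 0 -3.5 0 0 0;0 0 -3.5 0 0 0;0 0 -3.5 0 0 0;0 0 -3.5 0 0 0;0 0 -3.5 0 0 0;0 0 -2.5 0 0 0")

```text
time_s: 4.85
tool_pos: [0.5685, -0.2922, 0.2925]
eef_rot: [0.001, 0.982, -0.191, 0.001]
ft_force: [1.0, -0.1, -1.3]
grip_width: 0.0149
finger_force: 58.5
```

Request:
apply_moves(commands="-0.6 -1.7 -0.5 0 0 0;-1.2 -3.3 0 0 0 0;-1.3 -3.4 0 0 0 0;-1.3 -3.4 0 0 0 0;-1.3 -3.4 0 0 0 0;-1.3 -3.4 0 0 0 0;-1.3 -3.4 0 0 0 0;-1.3 -3.4 0 0 0 0")

```text
time_s: 5.52
tool_pos: [0.5733, -0.0179, 0.2923]
eef_rot: [-0.0, 0.982, -0.191, -0.001]
ft_force: [0.3, -0.6, -1.4]
grip_width: 0.0149
finger_force: 58.7
```

Request:
apply_moves(commands="-1.7 -3.2 0 0 0 0;-1.7 -3.2 0 0 0 0;-1.7 -3.2 0 0 0 0;-1.7 -3.2 0 0 0 0;-1.7 -3.2 0 0 0 0;-1.7 -3.2 0 0 0 0;-1 -2.5 0 0 0 0;-0.5 -1.3 0 0 0 0")

```text
time_s: 6.18
tool_pos: [0.5504, 0.2403, 0.2923]
eef_rot: [-0.0, 0.982, -0.19, -0.001]
ft_force: [0.1, -0.7, -1.9]
grip_width: 0.0148
finger_force: 58.8
```

Run:
```python
from h import *
np.set_printoptions(precision=4,suppress=True)
camera('wrist'); camera('wrist')
m=camera_model('wrist'); im=snap('wrist','w3')
s=state(); r=rot().as_matrix(); print(s['tool_pos'],np.degrees(np.arctan2(r[1,1],r[0,1])),r[:,2],s['joint_pos'],s['grip_width'],s['time_s'])
for d in tip_of('valve_slot','wrist'): print(np.round(d['uv']),round(d['conf'],2),atz('wrist',d['uv'],.07,m))
for d in tip_of('key_pin','wrist'): print('pin',np.round(d['uv']),round(d['conf'],2))
for d in look_for('valve','wrist'): print(np.round(d['box']),round(d['conf'],2))
```

```text
[0.5515 0.2373 0.2923] -111.92564821771109 [-0.0018 -0.0009 -1.    ] [ 0.2091  0.1949  1.4673 -0.0005  1.4814  2.1626] 0.014948005754384396 6.3333
[224. 194.] 0.8 [0.5468 0.2975 0.07  ]
pin [228.  55.] 0.71
[189. 126. 268. 235.] 0.61
```

View pics/w3.png

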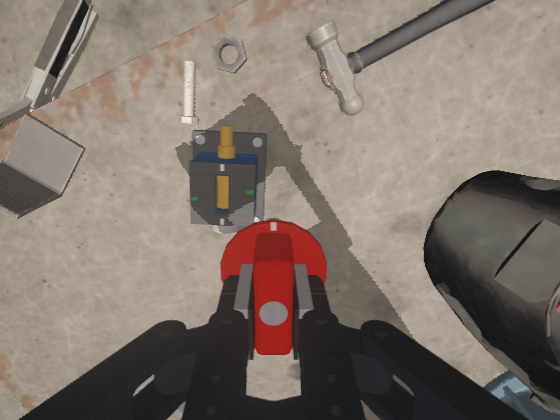

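The wrist view shows the brass-coloured slot at about (222,192), with white marks at (222,168) and (222,216) and the green ones either side. It lines up nearly with the key. The last joint needs room to turn clockwise, so I'll rotate the key half a turn counter-clockwise first.

Request:
apply_moves(commands="1.9 -2.7 0 0 0 0;1.9 -2.7 0 0 0 0;0 0 0 0 0 -6.9;0 0 0 0 0 -6.9;0 0 0 0 0 -6.9;0 0 0 0 0 -6.9;0 0 0 0 0 -6.9;0 0 0 0 0 -6.9")

```text
time_s: 7.15
tool_pos: [0.6085, 0.2705, 0.2931]
eef_rot: [0.0, 0.985, 0.17, -0.0]
ft_force: [0.5, -1.0, -1.7]
grip_width: 0.0146
finger_force: 59.2
```

Request:
apply_moves(commands="0 0 0 0 0 -6.9;0 0 0 0 0 -6.9;0 0 0 0 0 -6.9;0 0 0 0 0 -6.9;0 0 0 0 0 -6.9;0 0 0 0 0 -6.9;0 0 0 0 0 -6.9;0 0 0 0 0 -6.9")

```text
time_s: 7.82
tool_pos: [0.6084, 0.2705, 0.2931]
eef_rot: [0.0, 0.795, 0.607, -0.0]
ft_force: [-0.3, 0.1, -1.6]
grip_width: 0.015
finger_force: 59.2
```

Request:
apply_moves(commands="0 0 0 0 0 -6.9;0 0 0 0 0 -6.9;0 0 0 0 0 -6.9;0 0 0 0 0 -6.9;0 0 0 0 0 -6.9;0 0 0 0 0 -6.9;0 0 0 0 0 -6.9;0 0 0 0 0 -6.9")

```text
time_s: 8.48
tool_pos: [0.6084, 0.2705, 0.2932]
eef_rot: [-0.0, 0.423, 0.906, -0.0]
ft_force: [-0.0, 0.7, -2.0]
grip_width: 0.015
finger_force: 59.2
```

Request:
apply_moves(commands="0 0 1 0 0 -6.9;0 0 2 0 0 -6.9;0 0 2 0 0 -6.9;0 0 2 0 0 -6.9;0 0 1 0 0 0;0 0 0.5 0 0 0;0 0 0 0 0 0;0 0 0 0 0 0")

```text
time_s: 9.15
tool_pos: [0.6087, 0.2719, 0.2092]
eef_rot: [0.001, 0.198, 0.98, 0.0]
ft_force: [0.2, 0.2, -2.3]
grip_width: 0.015
finger_force: 59.1
```

Run:
```python
from h import *
np.set_printoptions(precision=4,suppress=True)
camera('wrist'); camera('wrist')
m=camera_model('wrist'); im=snap('wrist','w4')
s=state(); r=rot().as_matrix(); print(s['tool_pos'],np.degrees(np.arctan2(r[1,1],r[0,1])),r[:,2],s['joint_pos'],s['grip_width'],s['time_s'])
np.save('m4.npy',m,allow_pickle=True)
for d in tip_of('valve_slot','wrist'): print(np.round(d['uv']),round(d['conf'],2),atz('wrist',d['uv'],.07,m))
```

```text
[0.6089 0.2725 0.21  ] 67.27865513094889 [ 0.0026  0.0006 -1.    ] [ 0.2432  0.3971  1.379  -0.      1.3628 -0.931 ] 0.014798907234508309 9.3
```

View pics/w4.png

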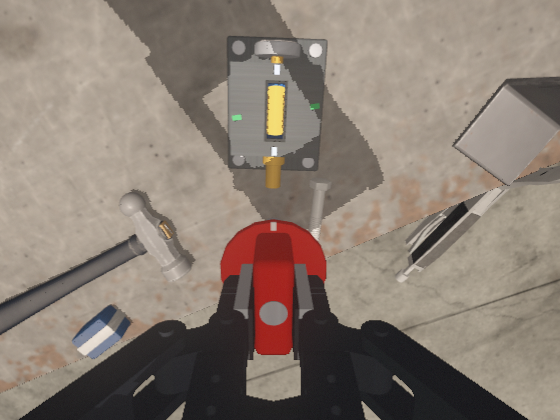

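The slot is at about (276,110) in the wrist view, with white marks at (277,69) and (274,151).

Run:
```python
from h import *
np.set_printoptions(precision=4,suppress=True)
m=np.load('m4.npy',allow_pickle=True).item(); im=cv2.imread('pics/w4.png')[:,:,::-1].astype(int)
def blob(mask,box):
    l,t,r,b=box; mm=np.zeros(mask.shape,np.uint8); mm[t:b,l:r]=mask[t:b,l:r]
    n,_,st,c=cv2.connectedComponentsWithStats(mm); i=1+np.argmax(st[1:,4]); return c[i],st[i]
mn=im.min(2); wh=mn>170; gr=(im[:,:,1]-im[:,:,0]>50); ye=(im[:,:,0]-im[:,:,2]>70)
P={}
for k,ms,bx in [('w1',wh,(268,62,288,78)),('w2',wh,(266,145,286,157)),('g1',gr,(228,110,246,124)),('g2',gr,(305,98,325,114)),('yel',ye,(262,80,292,142)),('btn',(abs(im-im.mean(2,keepdims=True)).max(2)<25)&(im[:,:,0]>100),(257,298,290,330))]:
    c,st=blob(ms,bx); z=.07 if k not in('yel','btn') else (.07-.012 if k=='yel' else .21+.025); P[k]=atz('wrist',c,z,m); print(k,c,st,P[k])
ang=lambda d:np.degrees(np.arctan2(d[1],d[0]))
print('slot c',(P['w1']+P['w2'])/2,(P['g1']+P['g2'])/2,ang(P['w1']-P['w2']),ang(P['g1']-P['g2']),np.linalg.norm(P['w1']-P['w2']))
```

```text
w1 [276.4375  69.1562] [274  64   6  11  64] [0.5193 0.3131 0.07  ]
w2 [273.5962 151.1346] [271 147   6   9  52] [0.5752 0.2875 0.07  ]
g1 [236.25 117.25] [232 115  10   6  48] [0.5394 0.2708 0.07  ]
g2 [314.2683 106.0976] [311 104   8   6  41] [0.5552 0.3299 0.07  ]
yel [275.1723 109.794 ] [266  86  19  49 801] [0.5467 0.3008 0.058 ]
btn [273.1303 312.7854] [260 301  27  24 522] [0.608  0.2728 0.235 ]
slot c [0.5472 0.3003 0.07  ] [0.5473 0.3003 0.07  ] 155.33200717279942 -104.86772161153722 0.06144467917711245
```

Request:
apply_moves(commands="0 0 0 0 0 2;2.2 0.1 0 0 0 0;2.2 0.1 0 0 0 0;2.3 0 1 0 0 0;0 0 2.5 0 0 0;0 0 2.5 0 0 0;0 0 2 0 0 0;0 0 1.3 0 0 0")

```text
time_s: 10.02
tool_pos: [0.547, 0.3021, 0.1137]
eef_rot: [-0.001, 0.214, 0.977, -0.0]
ft_force: [-0.4, -0.2, -2.2]
grip_width: 0.0151
finger_force: 59.2
```

Run:
```python
from h import *
np.set_printoptions(precision=4,suppress=True)
camera('wrist'); camera('wrist'); camera('wrist')
s=state(); r=rot().as_matrix(); t=s['tool_pos']; print(t,np.degrees(np.arctan2(r[1,0],r[0,0])),r[:,2],s['ft_force'],s['time_s'])
m=camera_model('wrist'); im=snap('wrist','w5'); j=im.astype(int)
g=(abs(j-j.mean(2,keepdims=True)).max(2)<25)&(j[:,:,0]>100); ys,xs=np.nonzero(g[298:330,257:290]); print('key',atz('wrist',(xs.mean()+257,ys.mean()+298),t[2]+.025,m))
d=np.array([.5472,.3003,0])-t; print('to slot in tool mm',rot().inv().apply(d)*1000)
```

```text
[0.5477 0.302  0.115 ] 155.3321870321612 [-0.0013 -0.0004 -1.    ] [ 0.0853 -0.7055 -1.0874] 10.1667
key [0.5468 0.3025 0.14  ]
to slot in tool mm [ -0.1904  -1.8704 114.959 ]
```

Request:
apply_moves(commands="-0.1 -0.18 0 0 0 0;0 0 0 0 0 0;0 0 0.4 0 0 0;0 0 0.4 0 0 0;0 0 0.4 0 0 0;0 0 0.4 0 0 0;0 0 0.2 0 0 0;0 0 0 0 0 0")

```text
time_s: 10.88
tool_pos: [0.5475, 0.2998, 0.0962]
eef_rot: [-0.001, 0.214, 0.977, -0.0]
ft_force: [-0.9, 0.6, -0.9]
grip_width: 0.0146
finger_force: 59.2
```

Request:
apply_moves(commands="0 0 0.3 0 0 0;0 0 0.3 0 0 0;0 0 0.3 0 0 0;0 0 0.2 0 0 0;0 0 0.2 0 0 0;0 0 0 0 0 0;0 0 0 0 0 0;0 0 0 0 0 0")

```text
time_s: 11.55
tool_pos: [0.5485, 0.3002, 0.085]
eef_rot: [0.0, 0.214, 0.977, 0.0]
ft_force: [-1.7, -1.2, 4.4]
grip_width: 0.015
finger_force: 60.2
```

Request:
apply_moves(commands="0 0 0.15 0 0 0;0 0 0.1 0 0 0;0 0 0 0 0 0;0 0 0 0 0 4;0 0 0 0 0 5;0 0 0 0 0 5;0 0 0 0 0 5;0 0 0 0 0 5")

```text
time_s: 12.22
tool_pos: [0.5491, 0.3003, 0.083]
eef_rot: [0.001, 0.414, 0.91, 0.001]
ft_force: [-0.3, -0.4, 6.5]
grip_width: 0.0151
finger_force: 60.3
```

Request:
apply_moves(commands="0 0 0 0 0 6;0 0 0 0 0 6;0 0 0 0 0 6;0 0 0 0 0 6;0 0 0 0 0 6;0 0 0 0 0 6;0 0 0 0 0 6;0 0 0 0 0 6")

```text
time_s: 12.88
tool_pos: [0.5484, 0.3001, 0.0827]
eef_rot: [0.0, 0.749, 0.663, 0.0]
ft_force: [-1.5, -2.0, 7.2]
grip_width: 0.0152
finger_force: 60.4
```

Run:
```python
from h import *
s=state(); r=rot().as_matrix(); print(s['tool_pos'],155.33-np.degrees(np.arctan2(r[1,0],r[0,0])),s['moment'],s['ft_force'])
```

```text
[0.54843679 0.30006534 0.08269564] 72.26425406358445 [-0.2740001   0.46173236  0.15208735] [-1.51886135 -1.97399654  7.1553728 ]
```

Request:
apply_moves(commands="0 0 0 0 0 4;0 0 0 0 0 4;0 0 0 0 0 3;0 0 0 0 0 3;0 0 0 0 0 2;0 0 0 0 0 2;0 0 0 0 0 0;0 0 0 0 0 0")

```text
time_s: 13.55
tool_pos: [0.5485, 0.3, 0.0827]
eef_rot: [0.0, 0.842, 0.54, 0.0]
ft_force: [-2.5, -0.5, 6.7]
grip_width: 0.0148
finger_force: 60.4
```

Run:
```python
from h import *
[camera('wrist') for _ in range(3)]
s=state(); r=rot().as_matrix(); print(s['tool_pos'],155.33-np.degrees(np.arctan2(r[1,0],r[0,0])),r[:,2],s['moment'],s['ft_force'])
im=snap('wrist','w6'); sd=camera('side'); a=np.hstack([cv2.resize(im,(400,300)),cv2.resize(sd[240:360,200:360],(400,300),interpolation=2)]); cv2.imwrite('pics/end.png',a[:,:,::-1])
```

```text
[0.54843864 0.3000571  0.08267117] 89.96386256504155 [ 7.83896231e-04 -1.00698714e-04 -9.99999688e-01] [-0.29620462  0.43613607  0.09922514] [-1.10444776 -0.9473232   6.90508401]
```

View pics/end.png

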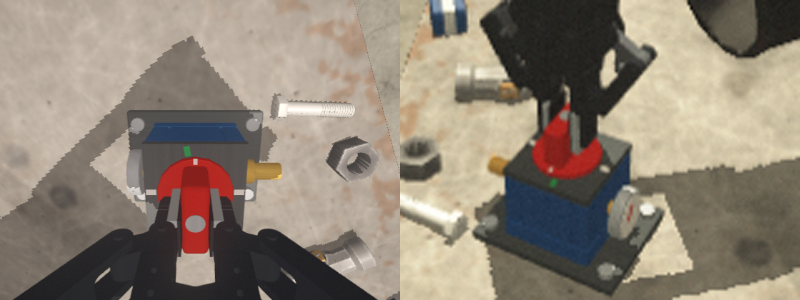

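The key is down, with the flange just above the block and no tilt. It has turned 90°, past the green marks, and hasn't slipped in the fingers. The push is about 8 N, so I'm handing in.

```bash
python3 -c "
from rig import *
print(sign_off())"
```

```text
the job is handed in; nothing more can be done
None
```

The job is handed in with the key still gripped, pressed fully down in the valve slot and turned clockwise 90° to the stop; `sign_off()` gave no verdict, so I can't confirm how it was judged.

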